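Shut the coating pot, then hold the curing lamp over the coated chip

ROBOT

A 7-joint arm with a two-finger parallel gripper is mounted at the origin on the work surface. World frame = base frame: x ahead of the robot, y to its left, z up, the work surface at z = 0. Lengths are in mm, angles in rad, forces in N, time in s.
With the tool pointing down it reaches from about 425 to 925 mm from the base axis. Payload 6.8 kg.
Tool frame: the origin (TCP) lies between the finger pads; the fingertips stand 17 mm ahead of it and the grasp point (between the pads) lies 2 mm behind it; z points along the fingers, y is the direction in which the jaws open and shut (so a half turn about z gives the same grasp; the last joint's range is limited). The gripper opens to 85 mm and grips with 20 to 120 N. Pads are 22 mm wide; open, the fingers measure 114 mm over their backs; the gripper's body (76 mm by 85 mm) begins 54 mm behind the grasp point. The pads swing forward as they close: fully open they stand 13 mm farther back than shut.
Start: joints at [1.159, 0.477, 0.022, 1.555, -0.011, 1.109, -0.083], TCP at [201.934, -644.104, 248.308] pointing down, gripper open.
Joint ranges: [-2.96, 2.96], [-0.34, 2.1], [-1.41, 1.46], [0.24, 2.44], [-1.37, 4.51], [0.17, 1.92], [-2.96, 2.96]. Speed limits (rad/s): [2.39, 2.39, 3.14, 3.14, 3.14, 3.14, 3.14].

INTERFACE

Orientations are given as a 3x3 rotation matrix whose columns are the frame's x, y, z axes.
In Python, from cell import telemetry, eyes, hand_in gives the robot as it stands.
- The arm moves only by the tool apply_moves, never from a script. Its arguments are lists of equal length, an entry for each row: "dp": the shift along the tool's x, y, z in mm, a list of three; "delta_rot": the turn, a rotation vector about the tool's x, y, z in rad, a list of three; "jaw": the opening in per cent of the stroke, from 0 (shut) to 100 (fully open). In form: {"dp": [[x, y, z], ...], "delta_rot": [[wx, wy, wz], ...], "jaw": [jaw, ...]}. A call has exactly 10 rows; each row is the pose to reach, as a shift and turn from the pose commanded when the call began, along the tool's axes at that moment; what a row does not reach only later rows make up. A row lasts 1/8 s, in which the tool goes at most 62.5 mm and 10.7 degrees, less where a joint would pass 70% of its speed; a pose out of reach is approached as far as the arm can. A call with a gripper value outside its range is refused whole. The fingers move at their own pace and stop on an object; "force" is the grip in N (left out, the last holds). Time passes only in rows, so rows that repeat a pose let the fingers close, or fill a call up. It gives the time, the measured TCP pose, the force and the opening at its end, in the units of the state.
- telemetry.get_state(): the state, without advancing time (a new reading comes with each control period).
- eyes.grab_frame(name): name is "scene" or "top" or "wrist"; returns a dict with "img" (384x512x3 uint8, blue, green, red), "fx", "fy", "cx", "cy" (pixels), "xyz" and "attitude" of the camera in the world. Camera axes: x right, y up, looking along -z (the intrinsics and any distortion apply to the point x, -y, -z); pixel columns grow to the right and rows downward; lengths in mm; the calibration is good to about 2 mm. A picture is of the moment at which its call begins. There is no depth.
- hand_in(): hands the job in, once; it reports no verdict.
Trained networks look in the newest picture that a camera, given by its name, has taken for a name from the list of things; names that differ only in an ending like _2 or _b are one class to them, and where a whole thing is asked for, a point or a joint stands for the part that bears it (a point fixed in the world has none). Each returns a list of dicts, best first, with "score" (0 to 1); they miss things now and then, are a little off and sometimes report something else, mostly with a low value. They report only what shows in the picture. A call takes as long as a camera call. They do not tell look-alikes from the thing itself.
- eyes.silhouettes(camera, thing): "mask" (384x512 bool, what is visible of it) and "extent" ([left, top, right, bottom] in pixels, round what is visible of it).
The state is a dict: "t": time; "joints": joint angles; "dq": joint speeds; "tau": joint torques, N m; "position": TCP position; "tcp_rot": TCP orientation; "wrist_force": force on the tool from outside, world axes, zero at the start; "ft_torque": the same for the moment, N m; "gripper_width": opening from 0.0 (shut) to 1.0 (fully open).
Only numpy, scipy, OpenCV 4.12 (cv2) and the standard library are available. Lean on these libraries where they do the work, as an engineer would, in place of code of your own. Each camera call takes 0.05 s, during which the arm holds its last target.

TASK

Cure the orange chip on the freshly coated board: first screw the amber pot's black cap fully shut (clockwise), so that stray light cannot set the coating in it; then take the curing lamp from its dock, carry it upright over the capacitors and masking blocks and stop with its lens level about 15 mm above the chip, centred on it and with the long sides of lamp and chip in line. Touch nothing on the wet board and leave the other things on the table where they are. Finish while still holding the lamp there, steady: do not put it down or let it go.

Things in the scene. Friction and masses are not known exactly. Their poses are not given: they have to be found in the camera images.
- pot_cap (a joint): turn of the pot's black screw cap, rad: 0 = screwed fully shut, at a firm stop; grows to 1.5 as it is unscrewed (anticlockwise from above). Starts at 0.7 to 1.3. It turns about the pot's vertical axis, stays on the pot, does not rise or sink, stays where it is left and needs about 0.06 N m to turn.
- cap_mid (a point): centre of that cap, half-way up: ribbed, black, 56 mm across, 26 mm high, its top 106 mm above the table, on a slimmer amber pot (49 mm across) fixed in a dark steel foot 84 mm across and 20 mm high, so that it cannot turn or slide. The cap's -x axis lies along the white bar on its top; z is up.
- pot: the amber coating pot with its foot, fixed; origin on the table under the pot's axis, z up. The white bar on the cap points along the pot's -x axis, over a small white mark on the foot, when shut.
- lamp: curing lamp, loose, about 0.25 kg, 115 mm high, standing lens down on its dock. White head 70 (x) by 32 mm (y), 34 mm high; a metal collar 52 x 30 mm up to 42 mm; above it a black upright grip 44 (x) by 28 mm (y), from 42 to 115 mm height. Origin at the centre of its underside, z up, x along the head's long side.
- lamp_mid (a point): centre of the lamp, 57.5 mm above its underside; axes as the lamp's.
- lamp_lens (a point): centre of the lamp's lens, which is its flat underside; axes as the lamp's.
- dock: grey lamp dock, fixed, 120 x 70 x 12 mm; the lamp stands on its top between two blue cheeks 14 mm high, one at each end of the head along x, with 6 mm of play each side. Origin at the centre of its underside, z up.
- board: green board on a cream carrier 180 (x) x 220 (y) mm, fixed, its top 32 mm above the table. On it, from its middle: nine silver capacitors 34 mm high in a row at x -64 mm; masking blocks 45 mm high at y +56 and -56 mm, 38 and 50 mm high at x +64 mm. Free space about the chip: 110 (x) by 100 mm (y). Origin at the centre of the carrier's underside, z up.
- chip (a point): centre of the top of the coated chip in the middle of the board: the only orange part, 44 mm (x) by 14 mm (y), 6 mm high, its top 38 mm above the table; x along its long side, z up.
- tape: roll of yellow masking tape lying flat, 76 mm across, 24 mm high, loose; leave alone; origin at its underside's centre
- bottle: white bottle with blue label and red cap, 60 mm across, 130 mm high, loose; leave alone; origin at its underside's centre
- jar: closed amber spare jar with a white lid, 68 mm across, 85 mm high, loose; leave alone; origin at its underside's centre
- tray: blue divided parts tray, 100 x 120 x 30 mm, loose; leave alone; origin at its underside's centre
- cup: white plastic cup, 72 mm across, 80 mm high, loose; leave alone; origin at its underside's centre
- driver: screwdriver lying on the table, loose; leave alone; origin at its underside
Things that resemble listed ones, but are neither listed nor needed, are in the scene too. What is shaped like the dock but red or yellow is not meant. What is shaped like the pot but purple is not meant.

How it is judged (in metres and radians):
On the way, in this order (a step that is already met when the one before it is completed fails the run):
1. the pot's cap is screwed shut (value of joint pot_cap below 0.12 rad), for 0.2 s.
2. the lamp is lifted off its dock, upright, in the gripper (z of lamp_lens in the frame of dock above 0.04 m and contact force between the fingers and lamp above 0.5 N and angle between lamp_mid's own z axis and vertical below 0.5 rad), for 0.2 s.
At the end, for the whole second after the job is handed in: Cap still shut (under 0.15 rad). Lamp held by the gripper alone, still (under 0.02 m/s), lens 6 to 25 mm above the chip's top, within 10 mm of its centre horizontally, long sides in line within 0.2 rad either way round, tilt under 0.12 rad, not touching the board (value of joint pot_cap below 0.15 rad and horizontal distance between lamp_lens and chip below 0.01 m and z of lamp_lens in the frame of chip between 0.006 and 0.025 m and angle between the x axis of lamp_mid and the x axis of chip, either way round below 0.2 rad and angle between lamp_mid's own z axis and vertical below 0.12 rad and linear speed of lamp below 0.02 m/s and contact force between the fingers and lamp above 0.5 N and contact force between lamp and board below 0.1 N); the arm keeps its last pose, push and grip.
It fails at once if something touches the wet board or the parts on it (contact force between board and anything else above 0.5 N).
It fails at once if the lamp is tipped over (more than 0.6 rad) (angle between lamp_mid's own z axis and vertical above 0.6 rad).
It fails at once if another thing on the table is moved by more than 30 mm (distance of any of tape, bottle, jar, tray, cup, driver from where it was at the start of the episode above 0.03 m).
It also fails if it takes over 64 s, if anything falls off the work surface, if the arm or the gripper's body presses on something with over 40 N, if the wrist force passes 120 N, or if a joint passes its speed limit or range.

## Working session

There is one attempt and no reset: what is moved stays moved. The work goes in short steps, Python scripts to look and compute and a tool call to move; the robot and the scene stay as the last step left them, time stands still between calls to the robot, and variables do not carry over. Pictures are saved under pics/ and viewed, and the job is handed in when it is done.

Besides the shell and the picture viewer there is one more tool, called after ">>>" by a JSON object that holds its "method" and its "body". apply_moves: Moves the arm, as the interface text tells. Its arguments: {"type":"object","properties":{"dp":{"type":"array","items":{"type":"array","items":{"type":"number"}}},"delta_rot":{"type":"array","items":{"type":"array","items":{"type":"number"}}},"jaw":{"type":"array","items":{"type":"number"}},"force":{"type":"number"}},"required":["dp","delta_rot","jaw"]}

```bash
ls; mkdir -p pics
python3 - <<'E'
from cell import telemetry, eyes
import cv2
s=telemetry.get_state()
print(s)
for n in ["scene","top","wrist"]:
    f=eyes.grab_frame(n); cv2.imwrite(f"pics/{n}0.png",f["img"])
    print(n,{k:v for k,v in f.items() if k!="img"})
E
```

```text
pics
{'t': 0.0, 'joints': array([ 1.15893782,  0.47781478,  0.02236125,  1.55644035, -0.01150476,
        1.10929962, -0.08308464]), 'dq': array([-2.33129112e-05, -1.25911337e-03,  1.29828168e-03, -2.55345976e-04,
       -7.20241711e-04, -6.69068349e-04, -1.11997614e-04]), 'tau': array([ 1.15183325e-04, -5.96452439e+01,  1.60805516e+00, -2.81201380e+01,
        1.24207433e-02,  9.40084748e-03,  4.13057091e-05]), 'position': array([ 201.7090852 , -643.57440958,  247.32095176]), 'tcp_rot': array([[ 9.54214242e-01,  2.99123243e-01, -6.82662208e-04],
       [ 2.99123988e-01, -9.54212735e-01,  1.70179778e-03],
       [-1.42357703e-04, -1.82808032e-03, -9.99998319e-01]]), 'wrist_force': array([-0.08720654,  0.19521594,  1.78647649]), 'ft_torque': array([-0.01431675, -0.02909583, -0.0127245 ]), 'gripper_width': 1.0006357462880107}
scene {'fx': 402.6994718781484, 'fy': 402.6994718781484, 'cx': 255.61706641680163, 'cy': 197.4169318113381, 'xyz': array([1298.40078014,    1.4877062 , 1003.02207261]), 'attitude': array([[-0.00111675, -0.7351078 ,  0.67794932],
       [ 0.99998716,  0.0025308 ,  0.00439139],
       [-0.0049439 ,  0.67794552,  0.73509553]])}
top {'fx': 446.53365091263106, 'fy': 446.53365091263106, 'cx': 256.52232122811785, 'cy': 186.19082134693105, 'xyz': array([ 358.23896729,   13.82698052, 1386.42319292]), 'attitude': array([[-8.17808321e-04,  9.96621357e-01, -8.21291789e-02],
       [-9.99909762e-01,  2.86290087e-04,  1.34307606e-02],
       [ 1.34088956e-02,  8.21327516e-02,  9.96531190e-01]])}
wrist {'fx': 302.3491521015376, 'fy': 302.3491521015376, 'cx': 254.41171704297895, 'cy': 192.83204776570958, 'xyz': array([ 269.02708548, -621.78977561,  373.99761991]), 'attitude': array([[ 0.29909023,  0.91735254,  0.26269631],
       [-0.95422308,  0.28806012,  0.08049643],
       [-0.00182873, -0.27474658,  0.96151494]])}
```

View pics/scene0.png

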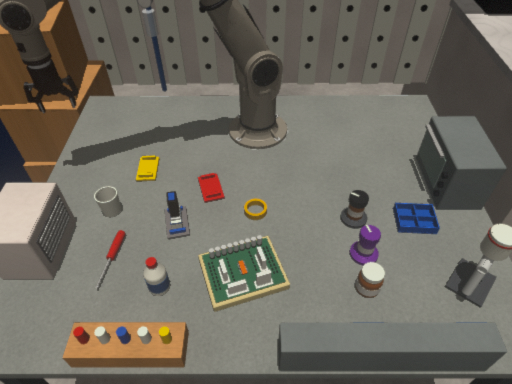

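View pics/top0.png

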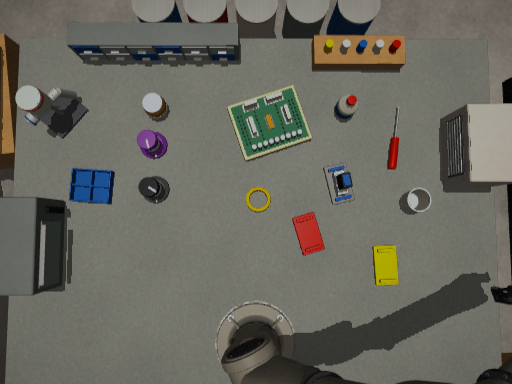

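View pics/wrist0.png

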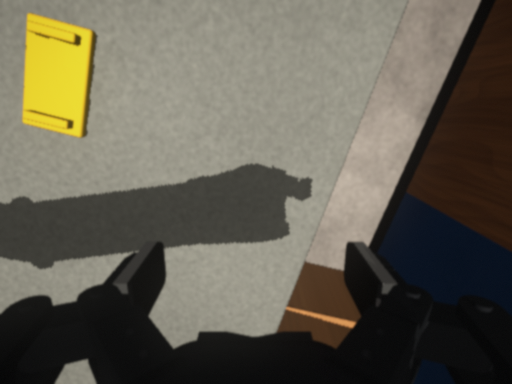

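```bash
cat > h.py <<'E'
import numpy as np, cv2
from cell import telemetry, eyes
def proj(f,P):
    P=np.atleast_2d(np.asarray(P,float)); c=(P-f["xyz"])@f["attitude"]
    return np.c_[f["cx"]+f["fx"]*c[:,0]/-c[:,2], f["cy"]-f["fy"]*c[:,1]/-c[:,2]]
def back(f,uv,z):
    uv=np.atleast_2d(np.asarray(uv,float))
    d=np.c_[(uv[:,0]-f["cx"])/f["fx"],-(uv[:,1]-f["cy"])/f["fy"],-np.ones(len(uv))]@f["attitude"].T
    return f["xyz"]+d*((z-f["xyz"][2])/d[:,2])[:,None]
def crop(f,u0,v0,u1,v1,k,name):
    cv2.imwrite(name,cv2.resize(f["img"][v0:v1,u0:u1],None,fx=k,fy=k,interpolation=cv2.INTER_CUBIC))
E
python3 - <<'E'
from h import *
import pickle
F={}
for n in ["top","scene"]:
    f=eyes.grab_frame(n);F[n]=f
    for t in ["pot_cap","pot","lamp","dock","board","chip","tape","jar","cup"]:
        for r in eyes.silhouettes(n,t)[:3]:
            m=r["mask"]; ys,xs=np.nonzero(m)
            print(n,t,round(r["score"],2),r["extent"],m.sum(),xs.mean().round(1),ys.mean().round(1))
            F[(n,t,)]=F.get((n,t),[])+[m]
pickle.dump(F,open("F.pkl","wb"))
a=F["top"]; 
g=lambda f,u,v,w,k:cv2.resize(f["img"][v-w:v+w,u-w:u+w],(k,k),interpolation=cv2.INTER_CUBIC)
A=np.vstack([np.hstack([g(F["top"],153,188,25,260),g(F["top"],340,183,30,260),g(F["top"],270,122,46,260)]),
np.hstack([g(F["scene"],356,210,30,260),g(F["scene"],176,215,35,260),g(F["scene"],243,270,50,260)])])
cv2.imwrite("pics/crops.png",A)
E
```

```text
top pot_cap 0.88 [136.8, 131.6, 153.9, 150.6] 327 146.4 140.4
top pot_cap 0.8 [136.9, 177.0, 163.3, 200.2] 341 149.1 186.8
top pot 0.89 [135.1, 132.2, 170.2, 159.3] 691 152.0 143.7
top pot 0.87 [136.1, 176.8, 169.6, 202.4] 657 153.8 188.9
top lamp 0.95 [334.0, 168.7, 353.9, 196.0] 399 341.3 181.5
top lamp 0.59 [334.4, 97.4, 358.9, 123.6] 431 345.9 107.2
top dock 0.69 [291.5, 210.9, 324.2, 257.3] 922 308.0 233.1
top dock 0.65 [374.2, 244.9, 394.8, 287.5] 912 385.0 265.1
top dock 0.65 [403.7, 187.6, 430.1, 214.6] 529 416.6 200.1
top board 0.93 [227.9, 86.2, 312.7, 158.5] 4132 269.0 122.8
top board 0.5 [68.7, 170.1, 115.5, 206.0] 1431 91.2 185.7
top board 0.37 [403.7, 187.6, 432.2, 214.0] 552 416.1 199.7
top chip 0.55 [228.3, 87.5, 309.9, 160.6] 4174 268.8 123.0
top tape 0.55 [246.3, 189.7, 273.9, 213.0] 201 258.2 199.7
top tape 0.43 [136.8, 177.1, 169.7, 202.9] 643 153.8 189.0
top jar 0.73 [139.8, 91.6, 168.9, 121.9] 502 154.5 106.3
top cup 0.58 [401.6, 187.4, 429.0, 211.1] 540 415.9 200.0
scene pot_cap 0.94 [359.7, 224.2, 384.3, 246.3] 404 369.8 235.0
scene pot_cap 0.56 [350.7, 189.5,
[... 239 characters left out ...]
8, 368.2, 211.0] 318 357.9 198.9
scene lamp 0.7 [169.5, 192.2, 180.3, 229.6] 414 174.0 210.9
scene dock 0.72 [196.5, 172.5, 224.4, 200.9] 547 210.2 187.0
scene dock 0.69 [164.8, 206.4, 191.6, 240.7] 386 177.5 225.7
scene dock 0.65 [135.4, 153.5, 159.4, 183.2] 512 147.4 167.7
scene board 0.66 [170.9, 190.2, 182.5, 227.6] 437 173.9 210.2
scene chip 0.85 [201.7, 237.4, 288.6, 310.0] 4476 241.9 272.2
scene tape 0.77 [243.7, 198.2, 266.7, 219.2] 328 254.4 209.4
scene jar 0.73 [141.4, 255.6, 170.5, 295.8] 712 155.9 276.7
scene jar 0.72 [241.3, 197.3, 266.5, 220.1] 330 254.9 208.6
scene jar 0.51 [394.4, 205.4, 439.0, 233.2] 1120 415.6 218.5
scene cup 0.95 [93.1, 182.9, 118.1, 218.7] 590 107.9 200.9
```

View pics/crops.png

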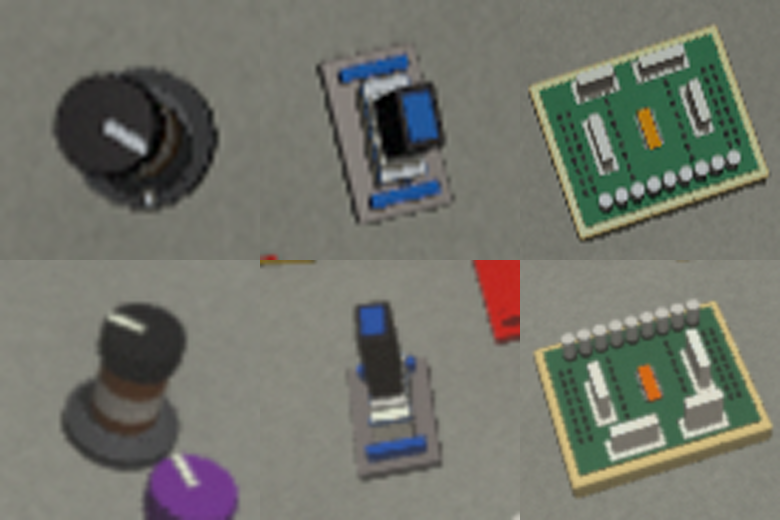

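```bash
cat >> h.py <<'E'
from scipy.optimize import minimize
def box(x,y,z0,z1,cx=0,cy=0):
    return np.array([[cx+a*x/2,cy+b*y/2,c] for a in(-1,1) for b in(-1,1) for c in(z0,z1)],float)
def cyl(d,z0,z1):
    t=np.linspace(0,2*np.pi,48,endpoint=False); return np.vstack([np.c_[d/2*np.cos(t),d/2*np.sin(t),0*t+z] for z in(z0,z1)])
def place(S,x,y,a,z=0):
    R=np.array([[np.cos(a),-np.sin(a),0],[np.sin(a),np.cos(a),0],[0,0,1]]); return [s@R.T+[x,y,z] for s in S]
def rend(f,S,k=4):
    im=np.zeros((384*k,512*k),np.uint8)
    for s in S:
        uv=(proj(f,s)+.5)*k
        cv2.fillConvexPoly(im,cv2.convexHull(np.round(uv*16).astype(np.int32)),255,shift=4)
    return cv2.resize(im,(512,384),interpolation=cv2.INTER_AREA)/255.
def fit(views,S,p0,z=0,fixa=None):
    B=lambda m:cv2.GaussianBlur(m.astype(np.float32),(0,0),1.0)
    T=[B(m) for _,m in views]
    def c(p):
        a=p[2]/57.3*1 if fixa is None else fixa
        return sum(((B(rend(f,place(S,p[0],p[1],a,z)))-t)**2).sum() for (f,_),t in zip(views,T))
    n=3 if fixa is None else 2
    s0=np.array([p0[:n]]+[np.array(p0[:n],float)+8*np.eye(n)[i] for i in range(n)])
    r=minimize(c,p0[:n],method="Nelder-Mead",options=dict(initial_simplex=s0,xatol=.05,fatol=.01,maxiter=200))
    return r.x.round(2),round(r.fun,1)
POT=[cyl(84,0,20),cyl(49,20,80),cyl(56,80,106)]
CAP=[cyl(56,80,106)]
LAMP=[box(70,32,0,34),box(52,30,34,42),box(44,28,42,115)]
BOARD=[box(180,220,0,32)]+[box(10,10,32,66,-64,0)]*0
E
python3 - <<'E'
from h import *
import pickle
F=pickle.load(open("F.pkl","rb")); T,S=F["top"],F["scene"]
pt=back(T,(149,187),106)[0]; print("pot guess",pt)
mt,ms=F["top","pot"][1],F["scene","pot"][0]
for v in ([(T,mt)],[(S,ms)],[(T,mt),(S,ms)]): print("pot",fit(v,POT,pt,fixa=0))
for v in ([(T,F["top","pot_cap"][1])],[(S,F["scene","pot_cap"][1])]): print("cap",fit(v,CAP,pt,fixa=0))
for nm,f,b in (("top",T,(136,165,162,205)),("scene",S,(336,180,370,232))):
    # white bits
    u0,v0,u1,v1=b; g=f["img"][v0:v1,u0:u1].astype(int).min(2)
    ys,xs=np.nonzero(g>140); print(nm,[(x+u0,y+v0,g[y,x]) for x,y in zip(xs,ys)])
l=back(T,(341,181.5),60)[0]; print("lamp guess",l)
mt,ms=F["top","lamp"][0],F["scene","lamp"][0]
for v in ([(T,mt)],[(S,ms)],[(T,mt),(S,ms)]): print("lamp",fit(v,LAMP,[l[0],l[1],15],z=12))
b=back(T,(269,122.5),32)[0]; print("board guess",b)
mt,ms=F["top","board"][0],F["scene","chip"][0]
for v in ([(T,mt)],[(S,ms)],[(T,mt),(S,ms)]): print("board",fit(v,BOARD,[b[0],b[1],20]))
for n,f,m in(("top",T,mt),("scene",S,ms)):
    h=cv2.cvtColor(f["img"],cv2.COLOR_BGR2HSV); o=m&(h[...,0]>5)&(h[...,0]<20)&(h[...,1]>180)&(h[...,2]>140)
    ys,xs=np.nonzero(o); u=np.c_[xs,ys]; print(n,"chip px",u.mean(0),len(u),back(f,u.mean(0),36)[0])
    w=back(f,u,36)[:,:2]; e,V=np.linalg.eigh(np.cov(w.T)); print("long",np.degrees(np.arctan2(V[1,1],V[0,1])),np.sqrt(12*e))
E
```

```text
pot guess [461.34816257 304.94534191 106.        ]
pot (array([462.55, 309.31]), np.float64(2.8))
pot (array([464.61, 309.57]), np.float64(25.6))
pot (array([463.44, 309.59]), np.float64(31.7))
cap (array([462.99, 307.93]), np.float64(1.2))
cap (array([464.44, 310.74]), np.float64(5.0))
top [(np.int64(148), np.int64(187), np.int64(147)), (np.int64(149), np.int64(187), np.int64(174)), (np.int64(150), np.int64(187), np.int64(141)), (np.int64(149), np.int64(188), np.int64(157)), (np.int64(150), np.int64(188), np.int64(166)), (np.int64(151), np.int64(188), np.int64(174)), (np.int64(151), np.int64(189), np.int64(161)), (np.int64(152), np.int64(189), np.int64(174)), (np.int64(153), np.int64(189), np.int64(157)), (np.int64(152), np.int64(190), np.int64(158)), (np.int64(153), np.int64(190), np.int64(166)), (np.int64(154), np.int64(190), np.int64(175)), (np.int64(154), np.int64(191), np.int64(158)), (np.int64(155), np.int64(191), np.int64(166)), (np.int64(156), np.int64(201), np.int64(159))]
scene [(np.int64(351), np.int64(193), np.int64(148)), (np.int64(352), np.int64(193), np.int64(174)), (
[... 1063 characters left out ...]
.7597465    60.        ]
lamp (array([ 481.87, -257.09,   13.05]), np.float64(1.8))
lamp (array([ 483.47, -256.95,   13.17]), np.float64(7.1))
lamp (array([ 482.36, -257.21,   12.79]), np.float64(9.7))
board guess [666.77999773 -43.03716675  32.        ]
board (array([668.52, -42.82,  19.09]), np.float64(18.6))
board (array([670.77, -43.95,  18.51]), np.float64(98.9))
board (array([669.67, -43.12,  18.6 ]), np.float64(124.5))
top chip px [269.30769231 121.1025641 ] 39 [670.23086687 -43.82875188  36.        ]
long -159.6172532757335 [10.47937789 39.35699853]
scene chip px [242.26785714 266.89285714] 56 [672.83772293 -41.62150707  36.        ]
long -161.63581596272905 [12.13153162 43.46307425]
```

```bash
cat >> h.py <<'E'
from scipy.spatial.transform import Rotation as Ro
def Rdown(yy):  # tool y yaw in deg, pointing down
    a=np.radians(yy); y=np.array([np.cos(a),np.sin(a),0]); z=np.array([0,0,-1.]); return np.c_[np.cross(y,z),y,z]
def rows(way,s=None,P0=None,R0=None):
    """way: list of (x,y,z,yyaw); prints dp/rot from current"""
    s=s or telemetry.get_state(); p=s["position"] if P0 is None else P0; R=s["tcp_rot"] if R0 is None else R0
    for w in way:
        dp=R.T@(np.array(w[:3])-p); rv=Ro.from_matrix(R.T@Rdown(w[3])).as_rotvec()
        print("target",w,"dp",dp.round(1),"rot",rv.round(3))
def st():
    s=telemetry.get_state(); y=s["tcp_rot"][:,1]
    print("t",round(s["t"],2),"p",s["position"].round(1),"yyaw",np.degrees(np.arctan2(y[1],y[0])).round(2),"z",s["tcp_rot"][:,2].round(3),"j",s["joints"].round(2),"F",s["wrist_force"].round(1),"T",s["ft_torque"].round(2),"w",round(s["gripper_width"],3)); return s
E
python3 - <<'E'
from h import *
import pickle
F=pickle.load(open("F.pkl","rb")); T,S=F["top"],F["scene"]
c=np.array([463.2,309.3])
m=back(T,(156,201),20)[0]; print("mark",m,np.degrees(np.arctan2(*(m[:2]-c)[::-1])))
for f,a,b in((T,(148.3,186.8),(155,191)),(S,(351.5,193),(357.5,195.2))):
    A,B=back(f,a,106)[0],back(f,b,106)[0]; print(A,B,np.degrees(np.arctan2(*(A-B)[:2][::-1])),np.degrees(np.arctan2(*(B-A)[:2][::-1])))
rows([(450,-480,300,-50),(600,-200,300,-20),(600,150,300,15),(463,309,250,62)])
E
```

```text
mark [425.39706996 302.38317018  20.        ] -169.63124335861707
[461.92304825 306.95736125 106.        ] [449.8510081  287.58509944 106.        ] 58.07044441741802 -121.929555582582
[453.75812914 289.15755374 106.        ] [463.00997287 305.9002362  106.        ] -118.92461349743155 61.07538650256844
target (450, -480, 300, -50) dp [285.8 -82.4 -51.7] rot [ 0.    -0.    -0.394]
target (600, -200, 300, -20) dp [ 512.7 -304.7  -51.7] rot [ 0.     0.    -0.918]
target (600, 150, 300, 15) dp [ 617.4 -638.7  -51.7] rot [ 0.     0.    -1.529]
target (463, 309, 250, 62) dp [ 534.2 -831.4   -1.7] rot [ 0.     0.    -2.349]
```

>>> {"method": "apply_moves", "body": {"dp": [[57, -16, -10], [114, -33, -20], [171, -50, -31], [228, -66, -41], [286, -82, -52], [331, -127, -52], [376, -171, -52], [422, -216, -52], [467, -260, -52], [513, -305, -52]], "delta_rot": [[0, 0, -0.08], [0, 0, -0.16], [0, 0, -0.24], [0, 0, -0.32], [0, 0, -0.39], [0, 0, -0.5], [0, 0, -0.6], [0, 0, -0.7], [0, 0, -0.81], [0, 0, -0.92]], "jaw": [100, 100, 100, 100, 100, 100, 100, 100, 100, 100], "force": 40}}

```text
t: 2.4
position: [598.2, -203.0, 300.6]
tcp_rot: [[0.337, 0.942, 0.001], [0.942, -0.337, -0.0], [-0.0, 0.001, -1.0]]
wrist_force: [0.2, -0.5, -0.1]
gripper_width: 1.003
```

Run:
```python
from h import *
st(); rows([(600,150,300,15),(463,309,220,60)])
```

```text
t 2.4 p [ 598.2 -203.   300.6] yyaw -19.69 z [ 0.001 -0.    -1.   ] j [ 0.49  0.39 -0.35  1.59  0.14  1.19 -0.23] F [ 0.2 -0.5 -0.1] T [-0.07 -0.04 -0.  ] w 1.003
target (600, 150, 300, 15) dp [ 332.9 -117.3    0.5] rot [ 0.001  0.    -0.606]
target (463, 309, 220, 60) dp [ 436.5 -299.9   80.3] rot [ 0.000e+00  1.000e-03 -1.391e+00]
```

>>> {"method": "apply_moves", "body": {"dp": [[55, -20, 0], [111, -39, 0], [166, -59, 0], [222, -78, 0], [277, -98, 0], [333, -117, 0], [359, -163, 20], [385, -209, 40], [411, -254, 60], [436, -300, 80]], "delta_rot": [[0, 0, -0.14], [0, 0, -0.28], [0, 0, -0.42], [0, 0, -0.56], [0, 0, -0.7], [0, 0, -0.84], [0, 0, -0.98], [0, 0, -1.12], [0, 0, -1.26], [0, 0, -1.39]], "jaw": [100, 100, 100, 100, 100, 100, 100, 100, 100, 100]}}

```text
t: 3.65
position: [462.8, 308.4, 219.9]
tcp_rot: [[-0.866, 0.5, 0.001], [0.5, 0.866, 0.0], [-0.001, 0.001, -1.0]]
wrist_force: [0.2, 0.6, -0.7]
gripper_width: 1.003
```

Run:
```python
from h import *
st(); rows([(463.2,309.3,160,60),(463.2,309.3,93,60)])
f=eyes.grab_frame("wrist"); cv2.imwrite("pics/w1.png",f["img"])
for t in ("pot_cap","pot"):
  for r in eyes.silhouettes("wrist",t):
    m=r["mask"]; print(t,r["score"],r["extent"],m.sum())
print(proj(f,[[463.2,309.3,106],[463.2,309.3,0]]))
```

```text
t 3.65 p [462.8 308.4 219.9] yyaw 59.97 z [ 0.001  0.    -1.   ] j [-0.08  0.42 -0.79  1.83  0.34  1.03  0.04] F [ 0.2  0.6 -0.7] T [ 0.03 -0.02 -0.03] w 1.003
target (463.2, 309.3, 160, 60) dp [ 0.1  1.  60. ] rot [ 0.001  0.001 -0.   ]
target (463.2, 309.3, 93, 60) dp [  0.2   0.9 127. ] rot [ 0.001  0.001 -0.   ]
pot_cap 0.9 [300.6, 273.2, 361.5, 339.2] 2852
pot_cap 0.73 [219.5, 157.6, 291.1, 228.2] 3839
pot_cap 0.17 [57.7, 356.6, 91.7, 384.0] 558
pot 0.75 [214.7, 133.4, 291.0, 225.5] 5597
[[253.84713458 193.76829394]
 [253.90044299 168.38865648]]
```

View pics/w1.png

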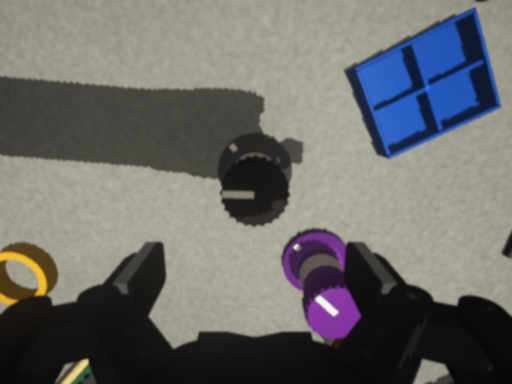

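Run:
```python
from h import *
f=eyes.grab_frame("wrist"); im=f["img"].astype(int)
g=im.min(2)
c=np.array([463.2,309.3])
for nm,b,z in (("bar",(218,182,262,206),106),("mark",(226,140,242,156),20)):
    u0,v0,u1,v1=b; ys,xs=np.nonzero(g[v0:v1,u0:u1]>115); uv=np.c_[xs+u0,ys+v0]; w=back(f,uv,z)[:,:2]
    m=w.mean(0); e,V=np.linalg.eigh(np.cov(w.T)); print(nm,len(uv),uv.mean(0),m,"from centre",np.degrees(np.arctan2(*(m-c)[::-1])),"axis",np.degrees(np.arctan2(V[1,1],V[0,1])))
for s in eyes.silhouettes("wrist","pot_cap")[:3]:
    if s["extent"][0]<250: print("cap fit",fit([(f,s["mask"])],CAP,[463,309],fixa=0))
```

```text
bar 75 [220.34666667 194.49333333] [447.66649275 286.10191487] from centre -123.80638298858123 axis 156.51958100586467
mark 2 [233.  149.5] [428.03889157 303.25108275] from centre -170.2387090630417 axis 148.99454454967795
cap fit (array([463.57, 309.85]), np.float64(27.7))
```

>>> {"method": "apply_moves", "body": {"dp": [[0, 1.2, 25], [0, 1.2, 50], [0, 1.2, 75], [0, 1.2, 100], [0, 1.2, 117], [0, 1.2, 127], [0, 1.2, 127], [0, 1.2, 127], [0, 1.2, 127], [0, 1.2, 127]], "delta_rot": [[0, 0, 0], [0, 0, 0], [0, 0, 0], [0, 0, 0], [0, 0, 0], [0, 0, 0], [0, 0, 0], [0, 0, 0], [0, 0, 0], [0, 0, 0]], "jaw": [100, 100, 100, 100, 100, 100, 100, 50, 50, 50], "force": 40}}

```text
t: 5.15
position: [464.2, 307.9, 94.4]
tcp_rot: [[-0.864, 0.504, 0.0], [0.504, 0.864, -0.002], [-0.001, -0.001, -1.0]]
wrist_force: [-3.3, -3.6, 7.7]
gripper_width: 0.644
```

Run:
```python
from h import *
st()
f=eyes.grab_frame("wrist"); cv2.imwrite("pics/w2.png",f["img"])
```

```text
t 5.15 p [464.2 307.9  94.4] yyaw 59.74 z [ 0.    -0.002 -1.   ] j [-0.17  0.58 -0.69  1.93  0.5   0.81 -0.09] F [-3.3 -3.6  7.7] T [-0.89  0.62 -0.02] w 0.644
```

View pics/w2.png

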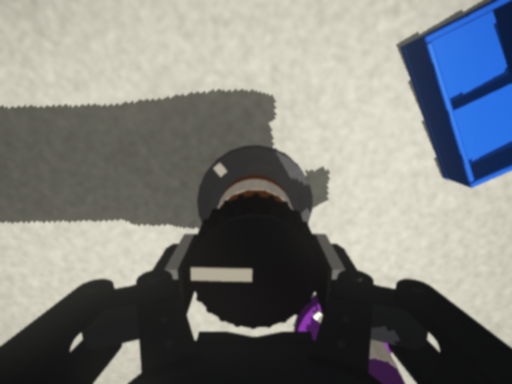

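>>> {"method": "apply_moves", "body": {"dp": [[0, 0, 0], [0, 0, 0], [0, 0, 0], [0, 0, 0], [0, 0, 0], [0, 0, 0], [0, 0, 0], [0, 0, 0], [0, 0, 0], [0, 0, 0]], "delta_rot": [[0, 0, 0], [0, 0, 0.12], [0, 0, 0.24], [0, 0, 0.36], [0, 0, 0.48], [0, 0, 0.6], [0, 0, 0.7], [0, 0, 0.8], [0, 0, 0.86], [0, 0, 0.9]], "jaw": [50, 50, 50, 50, 50, 50, 50, 50, 50, 50]}}

```text
t: 6.45
position: [463.4, 307.8, 94.3]
tcp_rot: [[-0.146, 0.989, -0.0], [0.989, 0.146, -0.003], [-0.002, -0.0, -1.0]]
wrist_force: [-3.9, -6.1, 9.1]
gripper_width: 0.643
```

Run:
```python
from h import *
st()
f=eyes.grab_frame("wrist"); cv2.imwrite("pics/w3.png",f["img"])
```

```text
t 6.45 p [463.4 307.8  94.3] yyaw 8.37 z [-0.    -0.003 -1.   ] j [-0.32  0.53 -0.48  1.94  0.35  0.76 -0.86] F [-3.9 -6.1  9.1] T [-1.17  0.96  1.7 ] w 0.643
```

View pics/w3.png

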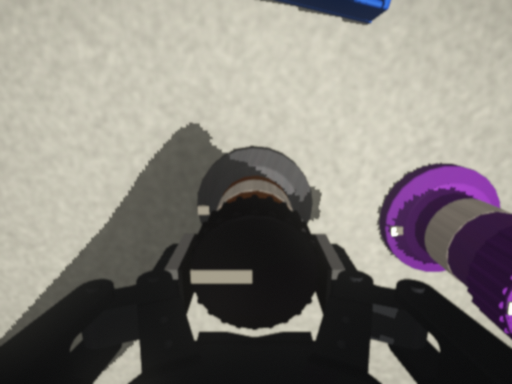

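>>> {"method": "apply_moves", "body": {"dp": [[0, 0, 0], [0, 0, 0], [0, 0, 0], [0, 0, 0], [0, 0, -10], [0, 0, -40], [0, 0, -80], [0, 0, -130], [0, 0, -170], [0, 0, -200]], "delta_rot": [[0, 0, 0], [0, 0, 0], [0, 0, 0], [0, 0, 0], [0, 0, 0], [0, 0, 0], [0, 0, 0], [0, 0, 0], [0, 0, 0], [0, 0, 0]], "jaw": [50, 50, 100, 100, 100, 100, 100, 100, 100, 100]}}

```text
t: 7.75
position: [464.5, 308.8, 296.2]
tcp_rot: [[-0.142, 0.99, 0.002], [0.99, 0.142, 0.002], [0.001, 0.002, -1.0]]
wrist_force: [0.6, 0.2, -0.3]
gripper_width: 1.004
```

Run:
```python
from h import *
st()
f=eyes.grab_frame("wrist"); 
c=proj(f,[463.4,309.5,106])[0].astype(int); print(c)
u,v=max(c[0]-60,0),max(c[1]-60,0)
crop(f,u,v,u+120,v+120,5,"pics/w4.png")
rows([(600,150,310,-5),(600,-150,310,-40),(482.3,-257,260,-77.2)])
```

```text
t 7.75 p [464.5 308.8 296.2] yyaw 8.18 z [ 0.002  0.002 -1.   ] j [-0.24  0.29 -0.56  1.75  0.17  1.14 -0.71] F [ 0.6  0.2 -0.3] T [-0.03  0.04 -0.01] w 1.004
[252 174]
target (600, 150, 310, -5) dp [-177.5  110.2  -10. ] rot [ 0.007 -0.004  0.23 ]
target (600, -150, 310, -40) dp [-474.5   67.5  -11.3] rot [ 0.005 -0.006  0.841]
target (482.3, -257, 260, -77.2) dp [-563.8  -64.6   37.4] rot [ 0.003 -0.008  1.49 ]
```

View pics/w4.png

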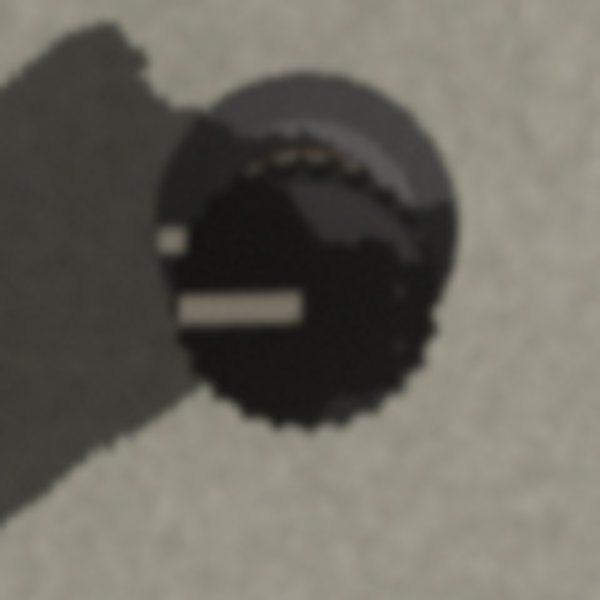

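Run:
```python
from h import *
f=eyes.grab_frame("wrist"); g=f["img"].astype(int).min(2); u,v=192,114
c=np.array([463.4,309.5]); cp=proj(f,[*c,106])[0].astype(int); u,v=cp[0]-60,cp[1]-60
for nm,b,z in (("bar",(34,56,62,68),106),("mark",(30,43,40,53),20)):
    u0,v0,u1,v1=b[0]+u,b[1]+v,b[2]+u,b[3]+v
    q=f["img"][v0:v1,u0:u1].astype(int).min(2); ys,xs=np.nonzero(q>85)
    uv=np.c_[xs+u0,ys+v0]; w=back(f,uv,z)[:,:2]; m=w.mean(0); e,V=np.linalg.eigh(np.cov(w.T))
    print(nm,len(uv),m,"dir from c",np.degrees(np.arctan2(*(m-c)[::-1])),"axis",np.degrees(np.arctan2(V[1,1],V[0,1])))
print(proj(f,[[*c,20],[*c,106]])-[u,v])
```

```text
bar 86 [450.15658812 306.79723581] dir from c -168.465266916375 axis -168.0234474548071
mark 9 [427.5254862  303.49426276] dir from c -170.49626749186643 axis -160.64853636784966
[[60.44871573 46.57308969]
 [60.0662006  60.22006178]]
```

>>> {"method": "apply_moves", "body": {"dp": [[-44, 27, -3], [-88, 55, -5], [-133, 82, -8], [-177, 110, -10], [-236, 102, -10], [-296, 93, -10], [-355, 84, -10], [-415, 76, -11], [-474, 67, -11], [-504, 23, 5]], "delta_rot": [[0, 0, 0.14], [0, 0, 0.28], [0, 0, 0.42], [0, 0, 0.56], [0, 0, 0.7], [0, 0, 0.84], [0, 0, 0.98], [0, 0, 1.12], [0, 0, 1.26], [0, 0, 1.4]], "jaw": [100, 100, 100, 100, 100, 100, 100, 100, 100, 100]}}

```text
t: 9.1
position: [559.7, -190.7, 288.4]
tcp_rot: [[0.953, 0.302, 0.003], [0.302, -0.953, -0.001], [0.002, 0.002, -1.0]]
wrist_force: [0.2, -0.1, -0.3]
gripper_width: 1.003
```

Run:
```python
from h import *
st(); rows([(482.3,-257,240,-77.2)])
```

```text
t 9.1 p [ 559.7 -190.7  288.4] yyaw -72.44 z [ 0.003 -0.001 -1.   ] j [ 0.29  0.31 -0.09  1.71  0.03  1.12 -1.07] F [ 0.2 -0.1 -0.3] T [ 0.03 -0.02  0.03] w 1.003
target (482.3, -257, 240, -77.2) dp [-93.9  39.8  48.3] rot [ 0.002 -0.002  0.083]
```

>>> {"method": "apply_moves", "body": {"dp": [[-25, 10, 10], [-50, 21, 20], [-72, 31, 30], [-88, 37, 40], [-94, 40, 48], [-94, 40, 48], [-94, 40, 48], [-94, 40, 48], [-94, 40, 48], [-94, 40, 48]], "delta_rot": [[0, 0, 0.02], [0, 0, 0.04], [0, 0, 0.06], [0, 0, 0.08], [0.002, -0.002, 0.083], [0.002, -0.002, 0.083], [0.002, -0.002, 0.083], [0.002, -0.002, 0.083], [0.002, -0.002, 0.083], [0.002, -0.002, 0.083]], "jaw": [100, 100, 100, 100, 100, 100, 100, 100, 100, 100]}}

```text
t: 10.35
position: [482.0, -254.1, 240.4]
tcp_rot: [[0.973, 0.229, -0.002], [0.229, -0.973, 0.001], [-0.002, -0.002, -1.0]]
wrist_force: [0.1, -0.0, 1.3]
gripper_width: 1.001
```

Run:
```python
from h import *
st(); f=eyes.grab_frame("wrist"); cv2.imwrite("pics/w5.png",f["img"])
rs=eyes.silhouettes("wrist","lamp")
for r in rs: print(r["score"],r["extent"],r["mask"].sum())
print("fit",fit([(f,rs[0]["mask"])],LAMP,[482,-257,12.8],z=12))
im=f["img"].copy()
for s in place(LAMP,482.3,-257.1,np.radians(12.8),12):
    cv2.polylines(im,[cv2.convexHull(proj(f,s).round().astype(np.int32))],True,(0,255,0),1)
cv2.imwrite("pics/w5o.png",im)
rows([(482.3,-257.1,100,-77.2)])
```

```text
t 10.35 p [ 482.  -254.1  240.4] yyaw -76.76 z [-0.002  0.001 -1.   ] j [ 0.41  0.27 -0.04  1.87  0.01  1.   -0.98] F [ 0.1 -0.   1.3] T [-0.03  0.01  0.01] w 1.001
0.96 [242.6, 136.6, 281.2, 219.5] 2627
fit (array([ 482.63, -256.78,   10.41]), np.float64(21.4))
target (482.3, -257.1, 100, -77.2) dp [  0.    3.2 140.3] rot [-0.002  0.002  0.007]
```

View pics/w5o.png

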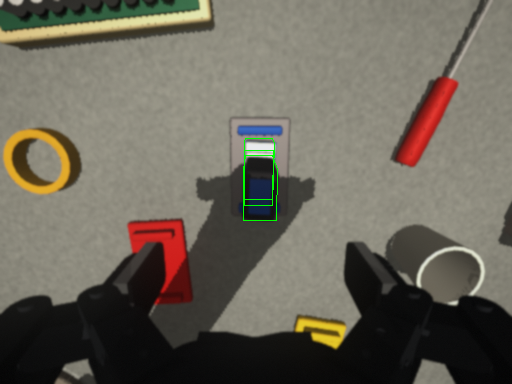

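>>> {"method": "apply_moves", "body": {"dp": [[0, 3.2, 30], [0, 3.2, 60], [0, 3.2, 90], [0, 3.2, 115], [0, 3.2, 135], [0, 3.2, 145], [0, 3.2, 145], [0, 3.2, 145], [0, 3.2, 145], [0, 3.2, 145]], "delta_rot": [[-0.002, 0.002, 0.015], [-0.002, 0.002, 0.015], [-0.002, 0.002, 0.015], [-0.002, 0.002, 0.015], [-0.002, 0.002, 0.015], [-0.002, 0.002, 0.015], [-0.002, 0.002, 0.015], [-0.002, 0.002, 0.015], [-0.002, 0.002, 0.015], [-0.002, 0.002, 0.015]], "jaw": [100, 100, 100, 100, 100, 100, 100, 100, 100, 100], "force": 50}}

```text
t: 11.7
position: [482.5, -257.3, 95.8]
tcp_rot: [[0.977, 0.214, 0.001], [0.214, -0.977, -0.001], [0.001, 0.001, -1.0]]
wrist_force: [-0.0, -0.2, -0.5]
gripper_width: 0.999
```

Run:
```python
from h import *
st(); f=eyes.grab_frame("wrist"); im=f["img"].copy()
for s in place(LAMP,482.4,-257,np.radians(12),12):
    cv2.polylines(im,[cv2.convexHull(proj(f,s).round().astype(np.int32))],True,(0,255,0),1)
cv2.imwrite("pics/w6.png",im)
```

```text
t 11.7 p [ 482.5 -257.3   95.8] yyaw -77.64 z [ 0.001 -0.001 -1.   ] j [ 0.41  0.47 -0.04  1.99  0.03  0.69 -1.  ] F [-0.  -0.2 -0.5] T [-0.    0.01 -0.03] w 0.999
```

View pics/w6.png

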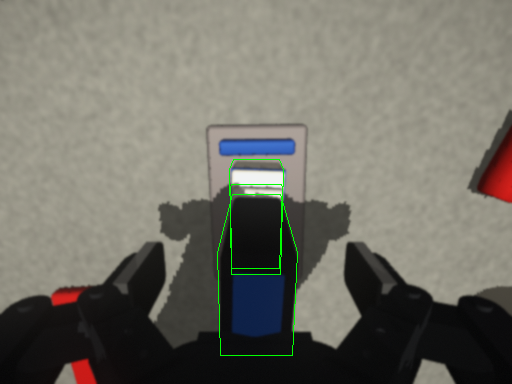

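>>> {"method": "apply_moves", "body": {"dp": [[0, 0, 0], [0, 0, 0], [0, 0, 0], [0, 0, 0], [0, 0, 0], [0, 0, 0], [0, 0, 0], [0, 0, 0], [0, 0, -5], [0, 0, -10]], "delta_rot": [[0, 0, 0], [0, 0, 0], [0, 0, 0], [0, 0, 0], [0, 0, 0], [0, 0, 0], [0, 0, 0], [0, 0, 0], [0, 0, 0], [0, 0, 0]], "jaw": [10, 10, 10, 10, 10, 10, 10, 10, 10, 10], "force": 50}}

```text
t: 13.0
position: [481.6, -256.7, 105.1]
tcp_rot: [[0.977, 0.214, -0.001], [0.214, -0.977, 0.001], [-0.001, -0.001, -1.0]]
wrist_force: [-0.0, -0.2, -2.7]
gripper_width: 0.325
```

>>> {"method": "apply_moves", "body": {"dp": [[0, 0, -15], [0, 0, -30], [0, 0, -50], [0, 0, -70], [0, 0, -90], [0, 0, -110], [0, 0, -125], [0, 0, -135], [0, 0, -140], [0, 0, -140]], "delta_rot": [[0, 0, 0], [0, 0, 0], [0, 0, 0], [0, 0, 0], [0, 0, 0], [0, 0, 0], [0, 0, 0], [0, 0, 0], [0, 0, 0], [0, 0, 0]], "jaw": [10, 10, 10, 10, 10, 10, 10, 10, 10, 10]}}

```text
t: 14.25
position: [482.1, -257.1, 245.2]
tcp_rot: [[0.977, 0.214, -0.0], [0.214, -0.977, -0.0], [-0.0, 0.0, -1.0]]
wrist_force: [0.6, -0.5, -3.1]
gripper_width: 0.325
```

Run:
```python
from h import *
st(); a=[]
for n in("wrist","top","scene"):
    f=eyes.grab_frame(n); cv2.imwrite(f"pics/{n}7.png",f["img"])
    rs=eyes.silhouettes(n,"lamp")
    for r in rs[:2]: print(n,r["score"],r["extent"],r["mask"].sum())
rows([(580,-110,237,-71.4),(671,-43,237,-71.4)])
f=eyes.grab_frame("scene"); crop(f,140,120,260,220,5,"pics/s7.png")
```

```text
t 14.25 p [ 482.1 -257.1  245.2] yyaw -77.64 z [-0. -0. -1.] j [ 0.41  0.27 -0.04  1.87  0.01  1.   -0.99] F [ 0.6 -0.5 -3.1] T [ 0.01 -0.01  0.01] w 0.325
wrist 0.85 [218.2, 158.0, 297.3, 335.8] 11403
top 0.6 [342.0, 165.2, 362.6, 193.6] 187
scene 0.76 [159.0, 156.2, 175.1, 197.2] 446
scene 0.33 [241.7, 197.1, 265.7, 220.1] 265
target (580, -110, 237, -71.4) dp [ 127.2 -122.6    7.8] rot [-0.     0.001 -0.109]
target (671, -43, 237, -71.4) dp [ 230.5 -168.6    7.7] rot [-0.     0.001 -0.109]
```

View pics/wrist7.png

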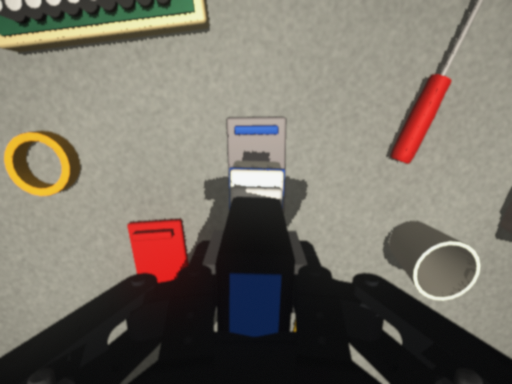

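View pics/scene7.png

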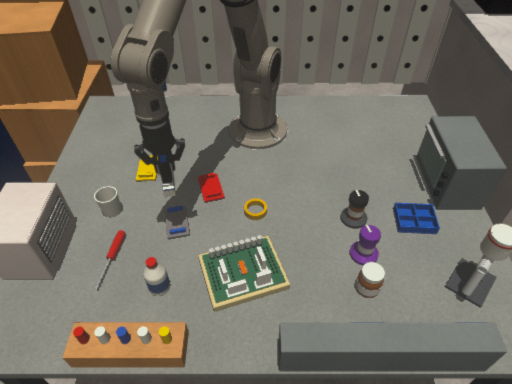

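Run:
```python
from h import *
s=st(); f=eyes.grab_frame("wrist"); k=5; u0,v0,u1,v1=205,150,310,345
base=cv2.resize(f["img"][v0:v1,u0:u1],None,fx=3,fy=3,interpolation=cv2.INTER_CUBIC)
base=np.clip(base.astype(int)*2,0,255).astype(np.uint8)
out=[]
for dx in(0,-3):
    im=base.copy()
    for S in LAMP:
        P=S+[dx,0,-83.8]
        P=P*[1,-1,-1]  # tool frame: x same, y flipped, z down
        W=P@s["tcp_rot"].T+s["position"]
        uv=(proj(f,W)-[u0-.5,v0-.5])*3
        cv2.polylines(im,[cv2.convexHull(uv.round().astype(np.int32))],True,(0,255,0),1)
        t=W[P[:,2]==P[:,2].min()]; uv=(proj(f,t)-[u0-.5,v0-.5])*3
        cv2.polylines(im,[cv2.convexHull(uv.round().astype(np.int32))],True,(0,0,255),1)
    out.append(im)
cv2.imwrite("pics/o7.png",np.hstack(out))
```

```text
t 14.6 p [ 482.  -257.   244.9] yyaw -77.64 z [-0.001  0.    -1.   ] j [ 0.41  0.27 -0.04  1.87  0.01  1.   -0.99] F [ 1.   0.1 -2.7] T [ 0.01 -0.03  0.02] w 0.328
```

View pics/o7.png

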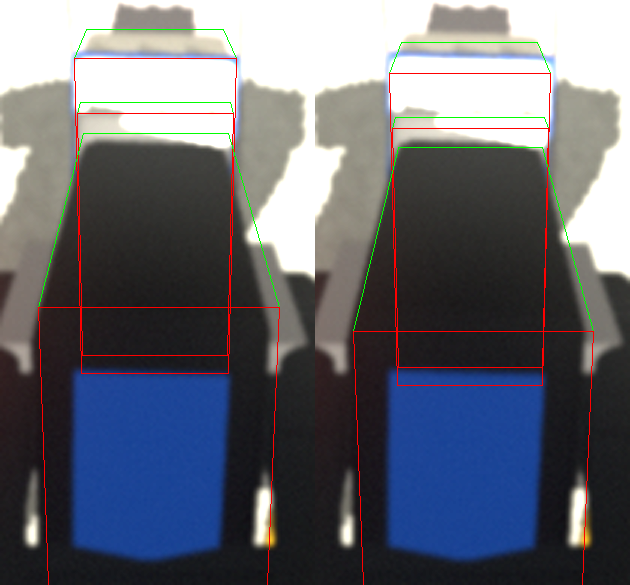

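Run:
```python
from h import *
st(); rows([(580,-74,240,-71.4)])
```

```text
t 14.65 p [ 482.1 -257.1  245. ] yyaw -77.64 z [-0.001  0.    -1.   ] j [ 0.41  0.27 -0.04  1.87  0.01  1.   -0.99] F [-1.1  0.1 -2.5] T [ 0.03 -0.03  0.03] w 0.32
target (580, -74, 240, -71.4) dp [ 134.8 -157.9    5. ] rot [-0.     0.    -0.109]
```

>>> {"method": "apply_moves", "body": {"dp": [[10, -12, 1], [29, -34, 2], [51, -60, 3], [73, -86, 4], [95, -112, 5], [115, -135, 5], [128, -150, 5], [135, -158, 5], [135, -158, 5], [135, -158, 5]], "delta_rot": [[0, 0, -0.01], [0, 0, -0.02], [0, 0, -0.04], [0, 0, -0.06], [0, 0, -0.08], [0, 0, -0.1], [0, 0, -0.109], [0, 0, -0.109], [0, 0, -0.109], [0, 0, -0.109]], "jaw": [10, 10, 10, 10, 10, 10, 10, 10, 10, 10]}}

```text
t: 15.9
position: [579.7, -75.3, 240.2]
tcp_rot: [[0.948, 0.317, -0.001], [0.317, -0.948, -0.001], [-0.001, 0.001, -1.0]]
wrist_force: [-0.3, -0.4, -2.9]
gripper_width: 0.323
```

Run:
```python
from h import *
s=st(); f=eyes.grab_frame("wrist"); cv2.imwrite("pics/w8.png",f["img"])
h=cv2.cvtColor(f["img"],cv2.COLOR_BGR2HSV); o=((h[...,0]>5)&(h[...,0]<22)&(h[...,1]>170)&(h[...,2]>90)).astype(np.uint8)
n,l,stt,c=cv2.connectedComponentsWithStats(o)
for i in range(1,n):
    if stt[i,4]>15: 
        u=np.argwhere(l==i)[:,::-1]; w=back(f,u,37)[:,:2]; e,V=np.linalg.eigh(np.cov(w.T))
        print(stt[i],w.mean(0),np.degrees(np.arctan2(V[1,1],V[0,1])),np.sqrt(12*e))
```

```text
t 15.9 p [579.7 -75.3 240.2] yyaw -71.5 z [-0.001 -0.001 -1.   ] j [ 0.14  0.34 -0.14  1.78  0.06  1.02 -1.28] F [-0.3 -0.4 -2.9] T [ 0.   -0.02  0.07] w 0.323
[247  57  13  46 501] [671.04031625 -42.36984044] -161.01683887156636 [11.31484078 43.82657141]
[144 230  51  30 269] [474.48936908 -10.85878043] 85.04509716021536 [23.33577844 54.94346827]
[141 244  12  30  99] [432.89497159  14.49054165] -170.69218796502037 [ 8.84410963 41.4594637 ]
[154 269  23  14 151] [420.93806217  -9.32990676] 102.49303941009074 [13.95712396 23.539056  ]
```

View pics/w8.png

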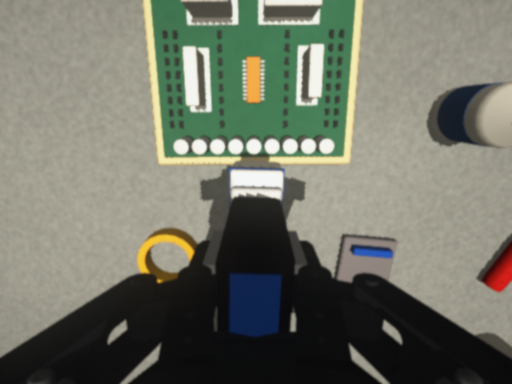

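Run:
```python
from h import *
st(); rows([(670.8,-42.7,200,-71.2)])
```

```text
t 15.95 p [579.7 -75.3 240.2] yyaw -71.51 z [-0.    -0.001 -1.   ] j [ 0.14  0.34 -0.14  1.78  0.06  1.02 -1.28] F [-0.4 -0.  -2.7] T [ 0.01 -0.02 -0.01] w 0.321
target (670.8, -42.7, 200, -71.2) dp [96.7 -2.1 40.2] rot [ 0.001  0.001 -0.005]
```

>>> {"method": "apply_moves", "body": {"dp": [[8, 0, 0], [22, 0, 0], [40, -1, 0], [58, -1, 0], [75, -2, 5], [89, -2, 15], [97, -2, 30], [97, -2, 40], [97, -2, 40], [97, -2, 40]], "delta_rot": [[0, 0, 0], [0, 0, 0], [0, 0, 0], [0, 0, 0], [0, 0, -0.005], [0, 0, -0.005], [0, 0, -0.005], [0, 0, -0.005], [0, 0, -0.005], [0, 0, -0.005]], "jaw": [10, 10, 10, 10, 10, 10, 10, 10, 10, 10]}}

```text
t: 17.2
position: [671.4, -41.4, 200.6]
tcp_rot: [[0.946, 0.323, 0.0], [0.323, -0.946, -0.0], [0.0, 0.0, -1.0]]
wrist_force: [0.8, 0.1, -2.3]
gripper_width: 0.322
```

```bash
cat > ov.py <<'E'
from h import *
import sys
s=st(); tag=sys.argv[1]
rows([(670.8,-42.7,137,-71.2)])
f=eyes.grab_frame("scene")
u0,v0,u1,v1=180,150,310,320
im=cv2.resize(f["img"][v0:v1,u0:u1],None,fx=3.5,fy=3.5,interpolation=cv2.INTER_CUBIC)
L=[]
for S in LAMP:
    W=((S+[0,0,-83.8])*[1,-1,-1])@s["tcp_rot"].T+s["position"]; L.append(W)
    uv=(proj(f,W)-[u0-.5,v0-.5])*3.5
    cv2.polylines(im,[cv2.convexHull(uv.round().astype(np.int32))],True,(0,255,0),1)
rs=eyes.silhouettes("scene","lamp")
g=cv2.resize(f["img"][v0:v1,u0:u1],None,fx=3.5,fy=3.5,interpolation=cv2.INTER_CUBIC)
im=cv2.resize(np.hstack([im,g]),None,fx=.87,fy=.87)
cv2.imwrite(f"pics/sc_{tag}.png",im); print(im.shape)
w=eyes.grab_frame("wrist"); cv2.imwrite(f"pics/wr_{tag}.png",w["img"])
E
python3 ov.py a
```

```text
t 17.2 p [671.4 -41.4 200.6] yyaw -71.13 z [ 0. -0. -1.] j [ 0.07  0.52 -0.14  1.6   0.08  1.03 -1.34] F [ 0.8  0.1 -2.3] T [ 0.02 -0.04  0.03] w 0.322
target (670.8, -42.7, 137, -71.2) dp [-1.   1.  63.6] rot [ 0.    -0.     0.001]
(518, 792, 3)
```

View pics/sc_a.png

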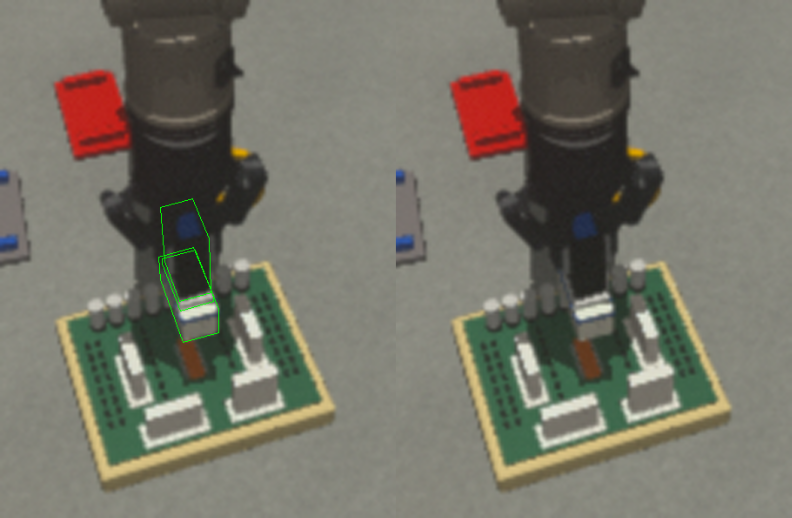

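View pics/wr_a.png

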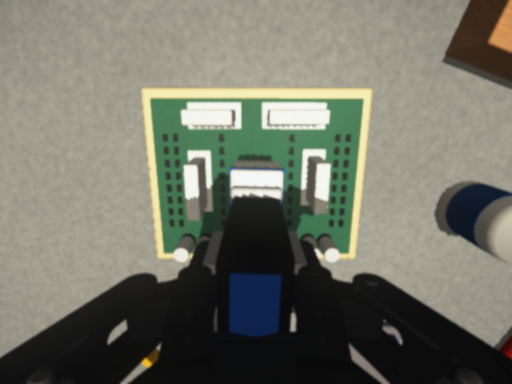

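>>> {"method": "apply_moves", "body": {"dp": [[-1, 1, 8], [-1, 1, 18], [-1, 1, 28], [-1, 1, 38], [-1, 1, 46], [-1, 1, 53], [-1, 1, 58], [-1, 1, 61], [-1, 1, 63], [-1, 1, 63]], "delta_rot": [[0, 0, 0], [0, 0, 0], [0, 0, 0], [0, 0, 0], [0, 0, 0], [0, 0, 0], [0, 0, 0], [0, 0, 0], [0, 0, 0], [0, 0, 0]], "jaw": [10, 10, 10, 10, 10, 10, 10, 10, 10, 10]}}

```text
t: 18.6
position: [670.9, -42.3, 137.3]
tcp_rot: [[0.946, 0.324, 0.0], [0.324, -0.946, -0.0], [0.0, 0.0, -1.0]]
wrist_force: [-0.1, -0.7, -2.6]
gripper_width: 0.322
```

>>> {"method": "apply_moves", "body": {"dp": [[0, 0, 0], [0, 0, 0], [0, 0, 0], [0, 0, 0], [0, 0, 0], [0, 0, 0], [0, 0, 0], [0, 0, 0], [0, 0, 0], [0, 0, 0]], "delta_rot": [[0, 0, 0], [0, 0, 0], [0, 0, 0], [0, 0, 0], [0, 0, 0], [0, 0, 0], [0, 0, 0], [0, 0, 0], [0, 0, 0], [0, 0, 0]], "jaw": [10, 10, 10, 10, 10, 10, 10, 10, 10, 10]}}

```text
t: 19.85
position: [670.9, -42.3, 137.3]
tcp_rot: [[0.946, 0.324, -0.0], [0.324, -0.946, -0.0], [-0.0, 0.0, -1.0]]
wrist_force: [0.1, -0.6, -3.3]
gripper_width: 0.327
```

```bash
python3 ov.py b
```

```text
t 19.85 p [670.9 -42.3 137.3] yyaw -71.1 z [-0. -0. -1.] j [ 0.07  0.59 -0.14  1.65  0.1   0.91 -1.35] F [ 0.1 -0.6 -3.3] T [ 0.04  0.02 -0.  ] w 0.327
target (670.8, -42.7, 137, -71.2) dp [-0.2  0.4  0.3] rot [0.    0.    0.002]
(518, 792, 3)
```

View pics/sc_b.png

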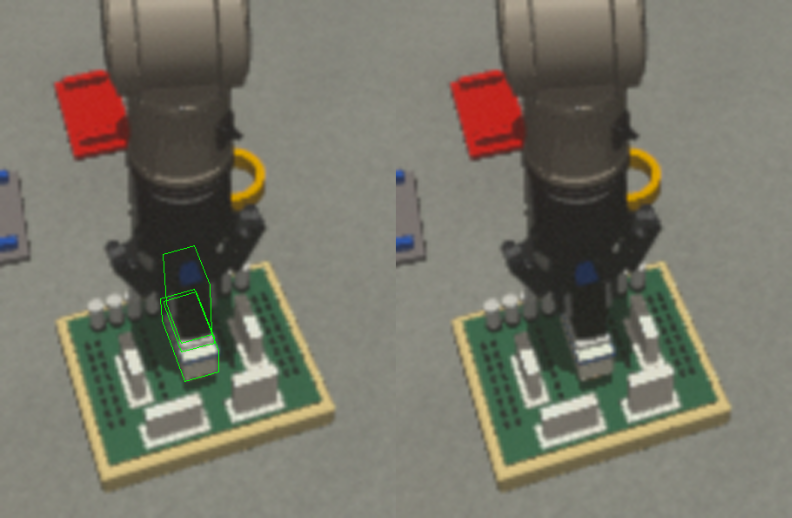

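View pics/wr_b.png

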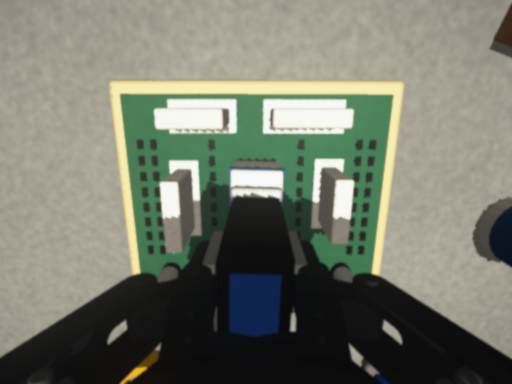

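Run:
```python
from h import *
f=eyes.grab_frame("top"); c=np.array([463.4,309.5])
for nm,b,z in (("bar",(138,178,160,197),106),("mark",(150,198,162,205),20)):
    u0,v0,u1,v1=b; q=f["img"][v0:v1,u0:u1].astype(int).min(2); ys,xs=np.nonzero(q>125); w=back(f,np.c_[xs+u0,ys+v0],z)[:,:2]
    m=w.mean(0); print(nm,len(w),m,np.degrees(np.arctan2(*(m-c)[::-1])))
f=eyes.grab_frame("top"); crop(f,110,70,450,240,2.3,"pics/final_top.png")
```

```text
bar 18 [450.01113955 306.47734399] -167.2782301249749
mark 1 [425.39658518 299.33887396] -165.03075146366362
```

View pics/final_top.png

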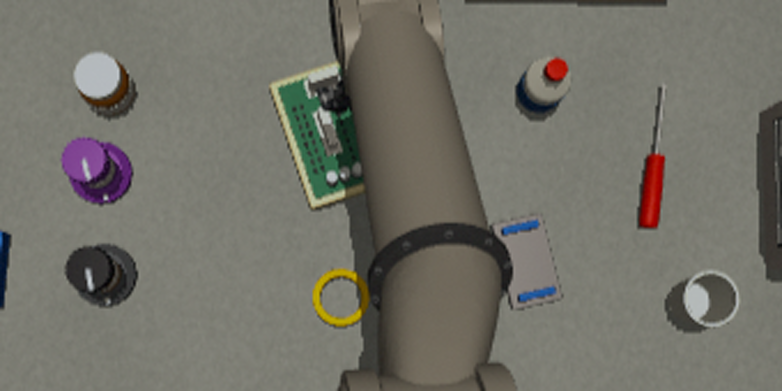

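The bar on the cap (top px 150,188) lines up with the foot mark to within 2–3°, so the cap is still shut. Nothing else on the table has moved. Handing in.

Run:
```python
from cell import hand_in
print(hand_in())
```

```text
the job is handed in; nothing more can be done
None
```

I screwed the amber pot's cap shut, lifted the lamp off its grey dock and carried it over the board. I handed in with the lamp held still above the orange chip. No verdict was reported, so everything below is from my own checks.

- **Cap:** I turned it about 0.9 rad clockwise until the wrist read 1.7 N m against the stop. Afterwards the wrist camera put the bar about 0.04 rad from the foot mark, within the 0.12 rad limit. The last top view also had them within 2–3°, but on the other side of the mark, where only one pixel of it showed.
- **Lamp position:** By my measurements it is centred on the chip to within 1–2 mm, in line to within about 0.01 rad and level. The lens is about 15.5 mm above the chip.
- **Grip:** The arm's readings were steady over the last 1.25 s, with the jaws closed on the lamp.
- **Disagreements:** The scene overlay suggests the lens could be up to 2–3 mm higher than that, or slightly farther back; either is inside tolerance. In an earlier close-up the head's lower front edge also sat about 2 px off the model. The chip positions found by the different cameras differed by about 2–3 mm.
- **Other things:** I saw no unexpected forces, and the loose things visible in the last top view looked unmoved. That view showed only the edge of the tray, and the arm hid the lamp and chip.

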